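# Gauge the gap under a rocking tube mixer and pack its short foot

## Robot

A 7-joint arm with a two-finger parallel gripper is mounted at the origin on the work surface. World frame = base frame: x ahead of the robot, y to its left, z up, the work surface at z = 0. Lengths are in mm, angles in rad, forces in N, time in s.
With the tool pointing down it reaches from about 425 to 950 mm from the base axis. Payload 16.7 kg.
Tool frame: the origin (TCP) lies midway between the tips of the shut fingers; the grasp point (between the pads) lies bot.hold_point_z behind it (bot.hold_point_z is the distance from the TCP to the grasp point, in mm); z points along the fingers, y is the direction in which the jaws open and shut (so a half turn about z gives the same grasp; the last joint's range is limited). The gripper opens to 94 mm and grips with 3 to 60 N. Pads are 16 mm wide; open, the fingers measure 119 mm over their backs; the gripper's body (75 mm by 177 mm) begins 78 mm behind the grasp point.
Start: joints at [-1.282, 0.426, 0.074, 1.606, -0.034, 1.111, -0.067], TCP at [286.163, 611.298, 205.467] pointing down, gripper open.
Joint ranges: [-2.85, 2.85], [-0.5, 2.14], [-1.23, 1.37], [0.21, 2.46], [-1.02, 4.16], [0.16, 2.05], [-2.73, 2.73]. Speed limits (rad/s): [1.89, 1.89, 2.39, 2.39, 3.01, 3.01, 3.01].

## Interface

Orientations are given as a 3x3 rotation matrix whose columns are the frame's x, y, z axes.
In Python, from rig import bot, eyes, sign_off gives the robot as it stands.
- The arm moves only by the tool step_arm, never from a script. Its argument "rows" is a list of rows, each a list of 7 numbers: the shift along the tool's x, y, z in m, then the turn, a rotation vector about the tool's x, y, z in rad, then the finger opening in m, from 0 to 0.094. A call has 1 to 12 rows; each row is the pose to reach, as a shift and turn from the pose commanded when the call began, along the tool's axes at that moment; what a row does not reach only later rows make up. A row lasts 1/12 s, in which the tool goes at most 41.7 mm and 7.16 degrees, less where a joint would pass 70% of its speed; a pose out of reach is approached as far as the arm can. A call with a gripper value outside its range is refused whole. The fingers move at their own pace and stop on an object; "force" is the grip in N (left out, the last holds). Time passes only in rows, so rows that repeat a pose let the fingers close. It gives the time, the measured TCP pose, the force and the opening at its end, in the units of the state.
- bot.sense(): the state, without advancing time (a new reading comes with each control period).
- eyes.camera(name): name is "side" or "top"; returns the picture (420x560x3 uint8, red, green, blue); there is no depth.
- eyes.camera_model(name): a dict with "K" (3x3 intrinsics, pixels), "rvec" (rotation vector, rad) and "tvec" (3), from world to camera coordinates, as OpenCV has them. Camera axes: x right, y down, z forward; pixel columns grow to the right and rows downward; lengths in mm; the calibration is good to about 2 mm. A picture is of the moment at which its call begins. camera_model takes no time and is no camera call.
- sign_off(): hands the job in, once; it reports no verdict.
The state is a dict: "t": time; "joints": joint angles; "dq": joint speeds; "joint_torque": joint torques, N m; "position": TCP position; "tool_rot": TCP orientation; "contact_force": force on the tool from outside, world axes, zero at the start; "ft_torque": the same for the moment, N m; "gripper_width": finger opening in mm.
Only numpy, scipy, OpenCV 4.12 (cv2) and the standard library are available. Lean on these libraries where they do the work, as an engineer would, in place of code of your own. Each camera call takes 0.05 s, during which the arm holds its last target. There are 200 camera calls.

## Task

The tube roller mixer rocks because its foot at the pink note has worn short. Slide the gauge leaves one after another between that foot and the counter, starting with the thinnest and going up size by size, until one binds; leave that one in place with the foot standing on it, without forcing it or jacking the mixer up. Lay the leaves that were loose back flat on the counter, clear of the mixer, and leave the tubes and everything else alone.

Things in the scene. Friction and masses are not known exactly. Their poses are not given: they have to be found in the camera images.
- mixer: Tube roller mixer, white base 200 x 320 mm, five rollers, 100 mm high (115 at the motor end), 2.6 kg, does not slide. Four rubber feet in grey cups stick out 20 mm beyond its ends. Origin: on the counter midway between the motor-end feet; -y runs along the rollers to the other end, which faces the leaves; z up. About 8 N up under the short foot lifts that end; a loose leaf drags under 1 N, a binding one 7 to 15 N.
- short_foot (a point): Point at counter level below the centre of the short foot: mixer's (78, -360, 0) mm, under the corner with the pink note; axes as the mixer's; it rises with the mixer and does not show the gap (2.5 to 7.5 mm, unknown). The black foot is 26 mm across, its underside domed (edge 3.7 mm up), so a leaf some 2 mm over the gap still slides under. Cup and base: 20 mm over the counter. Leaves go in along the mixer's +y.
- leaf4_grip (a point): Gauge leaf 4 mm thick, blue plastic, 46 g: flat, 100 x 30 mm, round nose at its +x end, upright finger grip at its tail, 12 mm along x, 24 mm along y, top 52 mm above the underside. This point: the grip's middle, 34 mm above the underside; nose tip 88 mm ahead (+x), tail 12 mm behind. z up. Well under the foot when the foot's centre is 45 to 77 mm ahead of this point, on the middle line +-10 mm.
- leaf6_grip (a point): Gauge leaf 6 mm thick, yellow plastic, 54 g: flat, 100 x 30 mm, round nose at its +x end, upright finger grip at its tail, 12 mm along x, 24 mm along y, top 52 mm above the underside. This point: the grip's middle, 34 mm above the underside; nose tip 88 mm ahead (+x), tail 12 mm behind. z up. Well under the foot when the foot's centre is 45 to 77 mm ahead of this point, on the middle line +-10 mm.
- leaf8_grip (a point): Gauge leaf 8 mm thick, red plastic, 62 g: flat, 100 x 30 mm, round nose at its +x end, upright finger grip at its tail, 12 mm along x, 24 mm along y, top 52 mm above the underside. This point: the grip's middle, 34 mm above the underside; nose tip 88 mm ahead (+x), tail 12 mm behind. z up. Well under the foot when the foot's centre is 45 to 77 mm ahead of this point, on the middle line +-10 mm.
- leaf10_grip (a point): Gauge leaf 10 mm thick, green plastic, 70 g: flat, 100 x 30 mm, round nose at its +x end, upright finger grip at its tail, 12 mm along x, 24 mm along y, top 52 mm above the underside. This point: the grip's middle, 34 mm above the underside; nose tip 88 mm ahead (+x), tail 12 mm behind. z up. Well under the foot when the foot's centre is 45 to 77 mm ahead of this point, on the middle line +-10 mm.
- rack_mid (a point): Blue rack of capped blood tubes, 70 x 170 x 86 mm; this point is its centre. Bystander.
- reagent_mid (a point): White jar with a blue cap, 60 mm across, 95 mm high; this point is on its axis, 45 mm above its foot. Bystander.
- slide_box_mid (a point): White and green box of slides, 100 x 140 x 45 mm; this point is its centre. Bystander.
- tube_a: Capped blood tube, 16 x 100 mm, purple cap, lying in a groove between the mixer's rollers; origin at its centre, y along it. Bystander.
- tube_b: Capped blood tube like tube_a, with a red cap, in another groove of the rollers. Bystander.

How it is judged:
By the outcome, as a careful person would: the job done as asked, in the order asked, and still so for the second after the job is handed in, with the robot touching nothing.
It also fails if it takes over 72 s, if anything falls off the work surface, if the arm or the gripper's body presses on something with over 40 N, if the wrist force passes 120 N, or if a joint passes its speed limit or range.

## Working session

There is one attempt and no reset: what is moved stays moved. The work goes in short steps, Python scripts to look and compute and a tool call to move; the robot and the scene stay as the last step left them, time stands still between calls to the robot, and variables do not carry over. Pictures are saved under pics/ and viewed, about 8 in all and at most 12, crops included, and the job is handed in when it is done.

Besides the shell and the picture viewer there is one more tool, called as name(argument=value, ...) on one line, values as JSON. step_arm: Moves the arm, as the interface text tells. Its arguments: {"type":"object","properties":{"rows":{"type":"array","items":{"type":"array","items":{"type":"number"}}},"force":{"type":"number"}},"required":["rows"]}

```bash
mkdir -p pics; python3 - <<'E'
from rig import bot, eyes
import cv2
for n in("side","top"):
    cv2.imwrite(f"pics/{n}0.png",cv2.resize(eyes.camera(n)[:,:,::-1],(800,600),interpolation=cv2.INTER_CUBIC))
    m=eyes.camera_model(n);print(n,m)
s=bot.sense();print(s["t"],s["position"],s["tool_rot"],s["gripper_width"],bot.hold_point_z)
E
```

```text
side {'K': array([[489.01910347,   0.        , 272.07962936],
       [  0.        , 489.01910347, 212.19531223],
       [  0.        ,   0.        ,   1.        ]]), 'rvec': array([ 2.1683566 , -0.90345667,  0.39839242]), 'tvec': array([-410.86213575,  362.0408392 , 1044.60641261])}
top {'K': array([[385.06412997,   0.        , 277.58016812],
       [  0.        , 385.06412997, 204.08744951],
       [  0.        ,   0.        ,   1.        ]]), 'rvec': array([ 2.11118966, -2.15217656,  0.1613986 ]), 'tvec': array([  33.9562536 ,  608.38538644, 1110.01823077])}
0.1 [286.02224039 610.99002905 204.8583254 ] [[-9.05694328e-01  4.23931169e-01 -3.86143583e-04]
 [ 4.23931336e-01  9.05693756e-01 -1.02070188e-03]
 [-8.29795079e-05 -1.08814227e-03 -9.99999405e-01]] 93.74753179920276 18.8
```

View pics/side0.png

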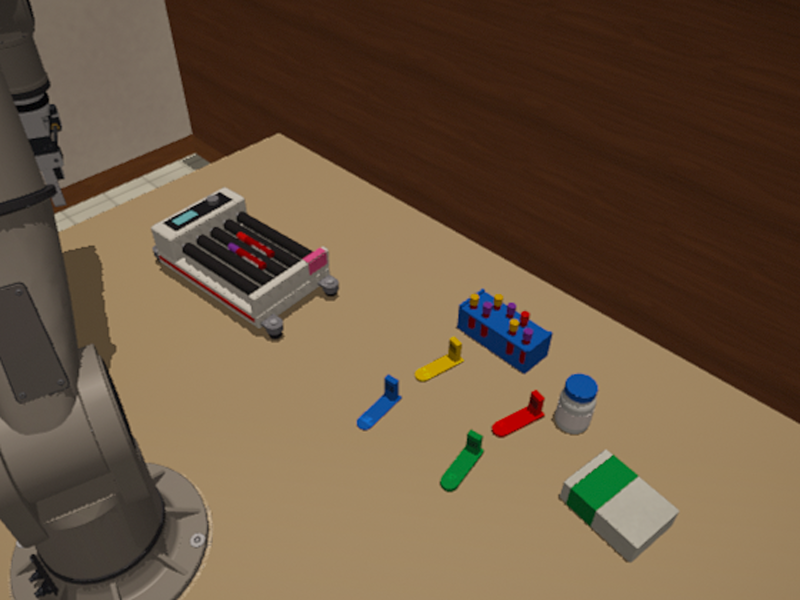

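View pics/top0.png

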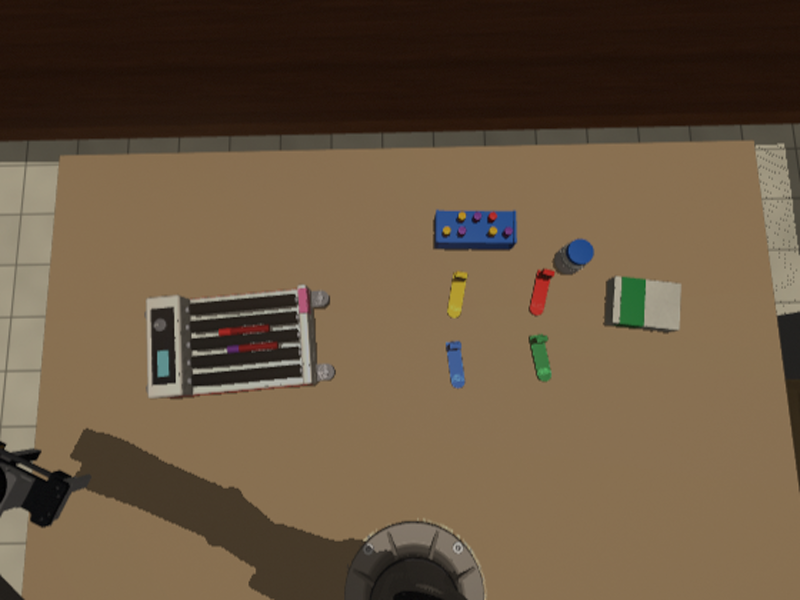

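Side: leaves blue (378,405), yellow (440,362), red (520,415), green (462,462), with the pink note at (318,260). Top: the leaves' noses point toward the robot, and the short foot is at about (319,298). Next I'll fit the leaf poses from colour silhouettes and zoom in on the mixer's note end.

```bash
cat > h.py <<'E'
import numpy as np, cv2
from rig import bot, eyes
from scipy.optimize import minimize
M={n:eyes.camera_model(n) for n in("side","top")}
def proj(n,P):
    m=M[n];return cv2.projectPoints(np.asarray(P,float).reshape(-1,3),m["rvec"],m["tvec"],m["K"],None)[0][:,0]
def tri(ps,pt):
    A=[]
    for n,p in(("side",ps),("top",pt)):
        m=M[n];P=m["K"]@np.c_[cv2.Rodrigues(m["rvec"])[0],m["tvec"]]
        A.append(P)
    X=cv2.triangulatePoints(A[0],A[1],np.float64(ps),np.float64(pt));X=(X[:3]/X[3])[:,0]
    return X,[np.linalg.norm(proj(n,X)[0]-p) for n,p in(("side",ps),("top",pt))]
def onplane(n,p,z):
    m=M[n];R=cv2.Rodrigues(m["rvec"])[0];d=R.T@np.linalg.inv(m["K"])@[p[0],p[1],1];c=-R.T@m["tvec"]
    return c+d*(z-c[2])/d[2]
HUE={4:(105,118),6:(22,32),8:(0,4),10:(50,70)}
def mask(img,t):
    h=cv2.cvtColor(img,cv2.COLOR_RGB2HSV);lo,hi=HUE[t]
    m=((h[...,0]>=lo)&(h[...,0]<=hi)&(h[...,1]>170)&(h[...,2]>60)).astype(np.uint8)
    return m
def leafparts(t,q):
    x,y,a=q;c,s=np.cos(a),np.sin(a);T=lambda P:np.array([[x+c*u-s*v,y+s*u+c*v,z] for u,v,z in P])
    th=np.linspace(-np.pi/2,np.pi/2,9)
    o=[(-12,-15),(-12,15)]+[(73+15*np.cos(k),15*np.sin(k)) for k in th]
    return T([(u,v,z) for u,v in o for z in(0,t)]),T([(u,v,z) for u in(-6,6) for v in(-12,12) for z in(0,52)])
def fitleaf(t,imgs,q0,r=45):
    S=6;ms={}
    for n in imgs:
        p=proj(n,[q0[0],q0[1],15])[0].astype(int)
        w=(slice(max(p[1]-r,0),p[1]+r),slice(max(p[0]-r,0),p[0]+r))
        ms[n]=(cv2.resize(mask(imgs[n],t)[w],None,fx=S,fy=S,interpolation=cv2.INTER_NEAREST),(w[1].start,w[0].start))
    def cost(q):
        f=0
        for n,(m,o) in ms.items():
            r_=np.zeros_like(m)
            for P in leafparts(t,q):
                cv2.fillConvexPoly(r_,cv2.convexHull(np.int32(np.round((proj(n,P)-o+.5)*S))),1)
            f+=1-(r_&m).sum()/max((r_|m).sum(),1)
        return f
    best=None
    for da in(-.2,.2):
        b=minimize(cost,[q0[0],q0[1],q0[2]+da],method="Nelder-Mead",options=dict(initial_simplex=np.array(q0)+[[0,0,da],[12,0,da],[0,12,da],[0,0,-da]],maxiter=150))
        if best is None or b.fun<best.fun:best=b
    return best.x,best.fun
E
python3 - <<'E'
from h import *
im={n:eyes.camera(n) for n in M}
# grip tops clicked in top image (800 scale), z=52
for t,(g,nz) in {4:((455,346),(458,385)),6:((460,275),(454,316)),8:((546,272),(537,313)),10:((538,339),(546,379))}.items():
    G=onplane("top",np.array(g)*.7,50);N=onplane("top",np.array(nz)*.7,t)
    q0=[G[0],G[1],np.arctan2(N[1]-G[1],N[0]-G[0])]
    print(t,np.round(q0,2),np.linalg.norm((N-G)[:2]).round(),*[np.round(v,3) for v in fitleaf(t,im,q0)])
def crop(n,c,w,h,f):
    x,y=int(c[0]*.7-w/2),int(c[1]*.7-h/2);print(n,x,y,f)
    return cv2.resize(im[n][y:y+h,x:x+w,::-1],None,fx=f,fy=f,interpolation=cv2.INTER_CUBIC)
cv2.imwrite("pics/z.png",np.hstack([crop("side",(285,285),66,90,6),crop("top",(300,340),66,90,6)]))
E
```

```text
4 [492.17 -96.72  -3.04] 80.0 [494.041 -92.864  -3.04 ] 1.24
6 [ 641.61 -112.57    3.  ] 83.0 [ 643.317 -113.943    2.936] 0.597
8 [ 644.31 -294.18    2.97] 83.0 [ 644.329 -296.947    2.88 ] 0.448
10 [ 503.36 -268.91   -2.88] 85.0 [ 504.807 -272.274   -2.974] 1.77
side 166 154 6
top 177 192 6
```

View pics/z.png

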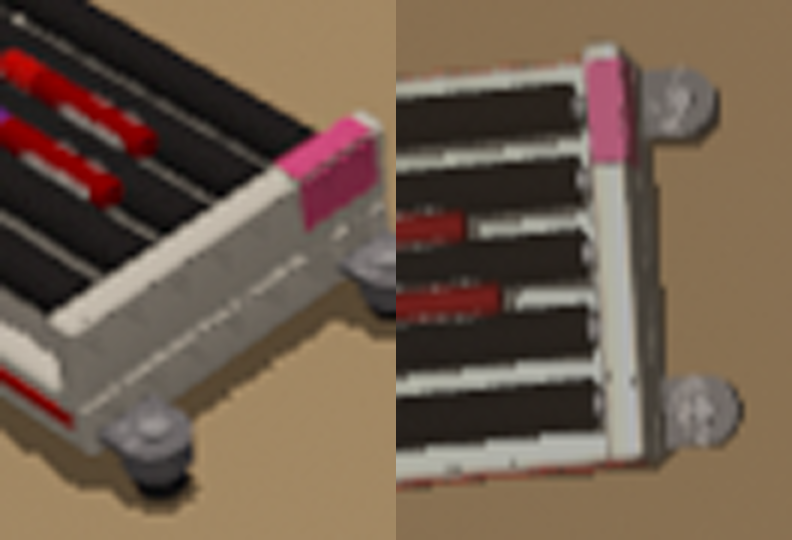

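Zoom: cups in the top crop at (690,103) for the short foot and (710,410) for the front one. In the side crop the front cup is at (152,432), the short foot's at about (375,265). The blue and green fits are poor, so I'll check those hues and work out the mixer pose.

```bash
python3 - <<'E'
from h import *
im={n:eyes.camera(n) for n in M}
for n,c in(("top",(458,365)),("side",(375,410)),("side",(390,387)),("top",(540,360)),("side",(460,465)),("top",(455,346))):
    x,y=(np.array(c)*.7).astype(int);print(n,c,cv2.cvtColor(im[n],cv2.COLOR_RGB2HSV)[y-1:y+2,x].tolist())
T=lambda u,v:np.array([177+(u-396)/6,192+v/6]);S=lambda u,v:np.array([166+u/6,154+v/6])
for z in(20,30,35,40):
    a,b=onplane("top",T(690,103),z),onplane("top",T(710,410),z);print(z,a.round(1),b.round(1),np.linalg.norm(a-b).round(1))
print(tri(S(152,430),T(705,410)))
print("rim corners",tri(S(380,120),T(622,45)),tri(S(62,333),T(622,460)))
E
```

```text
top (458, 365) [[109, 145, 148], [109, 145, 148], [110, 145, 148]]
side (375, 410) [[106, 228, 153], [106, 225, 154], [106, 232, 152]]
side (390, 387) [[107, 234, 73], [109, 185, 55], [109, 202, 53]]
top (540, 360) [[63, 130, 118], [63, 129, 119], [63, 129, 119]]
side (460, 465) [[72, 253, 123], [72, 251, 124], [70, 230, 124]]
top (455, 346) [[109, 144, 145], [109, 145, 146], [110, 137, 121]]
20 [601.1 182.1  20. ] [444.5 171.5  20. ] 157.0
30 [599.6 180.6  30. ] [444.3 170.1  30. ] 155.6
35 [598.8 179.9  35. ] [444.2 169.4  35. ] 155.0
40 [598.1 179.2  40. ] [444.1 168.7  40. ] 154.3
(array([443.62612197, 171.44669697,  41.11468847]), [np.float64(0.15056955463510574), np.float64(0.2225354303227332)])
rim corners (array([615.59732664, 202.76927461, 107.19526318]), [np.float64(0.24619654265595242), np.float64(0.39470304784317556)]) (array([422.1369223 , 201.38305186,  95.488056  ]), [np.float64(0.4670328017987465), np.float64(0.7097376666458439)])
```

```bash
sed -i 's/105,118/100,120/;s/50,70/50,80/;s/>170)&(h\[...,2\]>60/>(170 if t in(6,8) else 100))\&(h[...,2]>35/' h.py; python3 - <<'E'
from h import *
im={n:eyes.camera(n) for n in M}
for t,q0 in {4:[492,-97,-3.04],6:[643,-114,2.94],8:[644,-297,2.88],10:[504,-270,-2.9]}.items():
    q,f=fitleaf(t,im,q0,40);print(t,q.round(3),round(f,3))
s=bot.sense();print(s["t"],s["position"])
E
```

```text
4 [494.062 -95.5    -3.049] 0.295
6 [ 642.783 -114.052    2.928] 0.499
8 [ 644.749 -297.571    2.875] 0.355
10 [ 504.386 -274.562   -2.985] 0.314
0.4 [286.13541015 611.25224817 205.37704465]
```

```bash
cat > g.py <<'E'
# usage: g.py x y z heading_deg [...]: tool-frame shift (m) and rotvec from present pose (tilt corrected) ; groups of 4
import sys,numpy as np
from rig import bot
from scipy.spatial.transform import Rotation as R
s=bot.sense();p=s["position"];T=np.array(s["tool_rot"])
print("t",round(s["t"],2),"p",np.round(p,1),"head",np.degrees(np.arctan2(T[1,0],T[0,0])).round(1),"w",round(s["gripper_width"],1),"F",np.round(s["contact_force"],2))
a=list(map(float,sys.argv[1:]))
for i in range(0,len(a),4):
    h=np.radians(a[i+3]);c,n=np.cos(h),np.sin(h)
    D=np.array([[c,n,0],[n,-c,0],[0,0,-1]])
    print(a[i:i+4],np.round(T.T@(np.array(a[i:i+3])-p)/1000,4),np.round(R.from_matrix(T.T@D).as_rotvec(),4))
E
python3 g.py 494 -95 110 -174.7 494 -95 16 -174.7
```

```text
t 0.4 p [286.1 611.3 205.4] head 154.9 w 93.9 F [ 0.28  0.03 -0.06]
[494.0, -95.0, 110.0, -174.7] [-0.4877 -0.5515  0.0955] [-2.000e-04 -1.000e-04 -5.304e-01]
[494.0, -95.0, 16.0, -174.7] [-0.4877 -0.5514  0.1895] [-2.000e-04 -1.000e-04 -5.304e-01]
```

step_arm(rows=[[-0.4877,-0.5515,0,0,0,-0.53,0.06],[-0.4877,-0.5515,0,0,0,-0.53,0.06],[-0.4877,-0.5515,0,0,0,-0.53,0.06],[-0.4877,-0.5515,0,0,0,-0.53,0.06],[-0.4877,-0.5515,0,0,0,-0.53,0.06],[-0.4877,-0.5515,0,0,0,-0.53,0.06],[-0.4877,-0.5515,0,0,0,-0.53,0.06],[-0.4877,-0.5515,0,0,0,-0.53,0.06],[-0.4877,-0.5515,0,0,0,-0.53,0.06],[-0.4877,-0.5515,0,0,0,-0.53,0.06],[-0.4877,-0.5515,0,0,0,-0.53,0.06],[-0.4877,-0.5515,0,0,0,-0.53,0.06]], force=15)

```text
t: 1.4
position: [427.5, 129.7, 205.8]
tool_rot: [[-0.996, -0.092, 0.001], [-0.092, 0.996, 0.001], [-0.001, 0.001, -1.0]]
contact_force: [1.4, 0.5, -0.2]
gripper_width: 60.2
```

```bash
python3 g.py 494 -95.5 90 -174.7 494 -95.5 16 -174.7
```

```text
t 1.4 p [427.5 129.7 205.8] head -174.7 w 60.2 F [ 1.41  0.53 -0.25]
[494.0, -95.5, 90.0, -174.7] [-0.0454 -0.2304  0.1157] [ 0.0006  0.0007 -0.0003]
[494.0, -95.5, 16.0, -174.7] [-0.0454 -0.2305  0.1897] [ 0.0006  0.0007 -0.0003]
```

step_arm(rows=[[-0.0454,-0.2304,0.09,0,0,0,0.06],[-0.0454,-0.2304,0.09,0,0,0,0.06],[-0.0454,-0.2304,0.09,0,0,0,0.06],[-0.0454,-0.2304,0.09,0,0,0,0.06],[-0.0454,-0.2304,0.09,0,0,0,0.06],[-0.0454,-0.2304,0.09,0,0,0,0.06],[-0.0454,-0.2304,0.12,0,0,0,0.06],[-0.0454,-0.2304,0.12,0,0,0,0.06],[-0.0454,-0.2304,0.15,0,0,0,0.06],[-0.0454,-0.2304,0.18,0,0,0,0.06],[-0.0454,-0.2304,0.189,0,0,0,0.06],[-0.0454,-0.2304,0.189,0,0,0,0.06]])

```text
t: 2.4
position: [492.6, -92.9, 15.5]
tool_rot: [[-0.996, -0.093, -0.003], [-0.093, 0.996, 0.0], [0.003, 0.0, -1.0]]
contact_force: [-0.9, -0.3, 0.2]
gripper_width: 59.9
```

```bash
python3 - <<'E'
from h import *
im={n:eyes.camera(n) for n in M}
a=im["side"][215:345,190:390,::-1];b=im["top"][205:335,220:420,::-1]
cv2.imwrite("pics/g4.png",np.hstack([cv2.resize(v,None,fx=2,fy=2) for v in(a,b)]))
E
python3 g.py 494 -95.5 16 -174.7
```

```text
t 2.5 p [494.2 -93.4  17.7] head -174.7 w 60.2 F [-0.2  -1.08  0.19]
[494.0, -95.5, 16.0, -174.7] [ 0.0004 -0.0021  0.0017] [ 0.0001  0.0004 -0.    ]
```

View pics/g4.png

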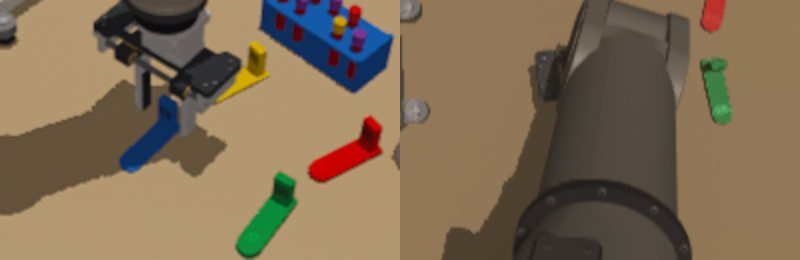

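The fingers straddle the blue grip, with the leaf at (150,145) in the side crop. Closing on it now, then lifting.

step_arm(rows=[[0,-0.002,0.0015,0,0,0,0.0],[0,-0.002,0.0015,0,0,0,0.0],[0,-0.002,0.0015,0,0,0,0.0],[0,-0.002,0.0015,0,0,0,0.0],[0,-0.002,0.0015,0,0,0,0.0],[0,-0.002,0.0015,0,0,0,0.0],[0,-0.002,0.0015,0,0,0,0.0],[0,-0.002,-0.03,0,0,0,0.0],[0,-0.002,-0.06,0,0,0,0.0],[0,-0.002,-0.06,0,0,0,0.0]], force=20)

```text
t: 3.33
position: [496.1, -96.2, 80.6]
tool_rot: [[-0.996, -0.091, 0.005], [-0.091, 0.996, 0.0], [-0.005, -0.0, -1.0]]
contact_force: [1.3, -1.0, -0.2]
gripper_width: 24.0
```

```bash
python3 g.py 607.5 69 70 93.9 607.5 69 17 93.9
```

```text
t 3.33 p [496.1 -96.2  80.6] head -174.8 w 24.0 F [ 1.26 -0.98 -0.2 ]
[607.5, 69.0, 70.0, 93.9] [-0.126   0.1544  0.0111] [0.0036 0.0042 1.5941]
[607.5, 69.0, 17.0, 93.9] [-0.1257  0.1544  0.0641] [0.0036 0.0042 1.5941]
```

step_arm(rows=[[-0.126,0.1544,0,0,0,1.594,0],[-0.126,0.1544,0,0,0,1.594,0],[-0.126,0.1544,0,0,0,1.594,0],[-0.126,0.1544,0,0,0,1.594,0],[-0.126,0.1544,0,0,0,1.594,0],[-0.126,0.1544,0,0,0,1.594,0],[-0.126,0.1544,0,0,0,1.594,0],[-0.126,0.1544,0,0,0,1.594,0],[-0.126,0.1544,0,0,0,1.594,0],[-0.126,0.1544,0,0,0,1.594,0],[-0.126,0.1544,0,0,0,1.594,0],[-0.126,0.1544,0,0,0,1.594,0]])

```text
t: 4.33
position: [605.0, 69.8, 76.2]
tool_rot: [[-0.157, 0.988, -0.0], [0.988, 0.157, -0.0], [-0.0, -0.0, -1.0]]
contact_force: [-0.2, 0.6, 0.2]
gripper_width: 24.1
```

```bash
python3 g.py 607.5 69 20 93.9
```

```text
t 4.33 p [605.   69.8  76.2] head 99.0 w 24.1 F [-0.2   0.57  0.18]
[607.5, 69.0, 20.0, 93.9] [-0.0012  0.0023  0.0562] [-0.0003  0.0001  0.0894]
```

step_arm(rows=[[0,0.001,0.03,0,0,0.089,0],[0,0.001,0.055,0,0,0.089,0],[0,0.001,0.058,0,0,0.089,0],[0,0.001,0.058,0,0,0.089,0],[0,0.001,0.058,0,0,0.089,0]])

```text
t: 4.75
position: [606.2, 69.5, 19.1]
tool_rot: [[-0.075, 0.997, -0.0], [0.997, 0.075, -0.0], [-0.0, -0.0, -1.0]]
contact_force: [0.5, -0.0, 0.2]
gripper_width: 23.8
```

```bash
python3 - <<'E'
from h import *
im={n:eyes.camera(n) for n in M}
for n in M: print(n,mask(im[n],4)[:,:].sum())
q,f=fitleaf(4,im,[607,69,1.64],40);print(q,f)
a=im["side"][165:295,190:390,::-1];b=im["top"][165:295,180:380,::-1]
cv2.imwrite("pics/i4.png",np.hstack([cv2.resize(v,None,fx=2,fy=2) for v in(a,b)]))
E
for i in 1 2 3; do python3 g.py 607.5 69 17 93.9;done
```

```text
side 2078
top 1429
[610.58943634  74.19277148   1.68698013] 1.4123955212111654
t 4.85 p [606.7  69.8  19.7] head 94.3 w 23.8 F [0.62 0.18 0.24]
[607.5, 69.0, 17.0, 93.9] [-0.0009  0.0007  0.0027] [ 0.0011 -0.0004  0.0065]
t 4.85 p [606.7  69.8  19.7] head 94.3 w 23.8 F [0.62 0.18 0.24]
[607.5, 69.0, 17.0, 93.9] [-0.0009  0.0007  0.0027] [ 0.0011 -0.0004  0.0065]
t 4.85 p [606.7  69.8  19.7] head 94.3 w 23.8 F [0.62 0.18 0.24]
[607.5, 69.0, 17.0, 93.9] [-0.0009  0.0007  0.0027] [ 0.0011 -0.0004  0.0065]
```

View pics/i4.png

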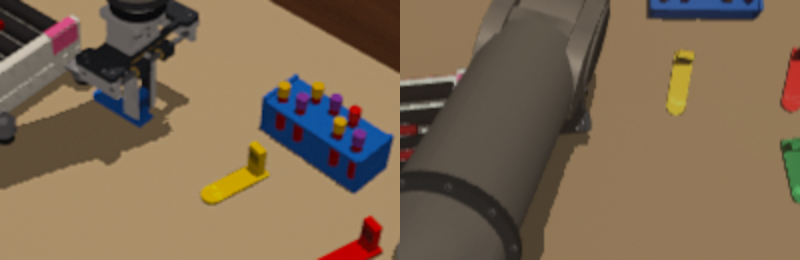

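The side crop shows the blue leaf at (120,105), pointing toward the mixer's note corner, with the foot hidden by the gripper. Setting it on the counter with a light touch.

step_arm(rows=[[0,0.0,0.002,0,0,0.004,0],[0,0.0,0.003,0,0,0.004,0],[0,0.0,0.003,0,0,0.004,0],[0,0,0.003,0,0,0.004,0]])

```text
t: 5.18
position: [606.2, 70.0, 15.7]
tool_rot: [[-0.071, 0.998, 0.0], [0.998, 0.071, 0.0], [0.0, 0.0, -1.0]]
contact_force: [-0.2, -0.2, -0.7]
gripper_width: 23.8
```

step_arm(rows=[[0,0.0,0.001,0,0,0,0],[0,0.0,0.001,0,0,0,0],[0,0,0.001,0,0,0,0]])

```text
t: 5.43
position: [606.4, 69.9, 14.9]
tool_rot: [[-0.07, 0.998, 0.0], [0.998, 0.07, 0.0], [0.0, 0.0, -1.0]]
contact_force: [-1.8, 0.7, 8.3]
gripper_width: 23.9
```

step_arm(rows=[[0,0.001,-0.0008,0,0,0,0],[0.005,0.001,-0.0008,0,0,0,0],[0.01,0.001,-0.0008,0,0,0,0],[0.015,0.001,-0.0008,0,0,0,0],[0.02,0.001,-0.0008,0,0,0,0]])

```text
t: 5.85
position: [605.6, 90.8, 15.1]
tool_rot: [[-0.071, 0.997, -0.0], [0.997, 0.071, 0.0], [0.0, -0.0, -1.0]]
contact_force: [0.2, 0.4, -0.4]
gripper_width: 23.7
```

step_arm(rows=[[0.005,0,0,0,0,0,0],[0.01,0,0,0,0,0,0],[0.013,0,0,0,0,0,0]])

```text
t: 6.1
position: [604.7, 103.9, 15.2]
tool_rot: [[-0.071, 0.997, -0.0], [0.997, 0.071, 0.0], [0.0, -0.0, -1.0]]
contact_force: [0.8, 0.4, -0.7]
gripper_width: 24.1
```

step_arm(rows=[[0.005,0,0,0,0,0,0],[0.01,0,0,0,0,0,0],[0.015,0,0,0,0,0,0]])

```text
t: 6.35
position: [603.7, 118.3, 15.3]
tool_rot: [[-0.07, 0.998, -0.0], [0.998, 0.07, -0.0], [-0.0, -0.0, -1.0]]
contact_force: [-0.3, -0.2, -0.7]
gripper_width: 23.7
```

step_arm(rows=[[0.003,0,0,0,0,0,0],[0.006,0,0,0,0,0,0]])

```text
t: 6.52
position: [603.3, 124.3, 15.3]
tool_rot: [[-0.071, 0.997, -0.0], [0.997, 0.071, -0.0], [-0.0, -0.0, -1.0]]
contact_force: [0.4, -0.8, 0.0]
gripper_width: 23.7
```

```bash
python3 - <<'E'
from h import *
im={n:eyes.camera(n) for n in M}
a=im["side"][150:240,165:255,::-1];b=im["top"][180:270,190:280,::-1]
cv2.imwrite("pics/j4.png",np.hstack([cv2.resize(v,None,fx=4,fy=4,interpolation=2) for v in(a,b)]))
E
python3 g.py 607.5 69 17 93.9
```

```text
t 6.62 p [603.3 124.4  15.2] head 94.1 w 23.5 F [-0.69 -0.38  0.27]
[607.5, 69.0, 17.0, 93.9] [-0.0556  0.0003 -0.0018] [-0.0001 -0.0001  0.003 ]
```

View pics/j4.png

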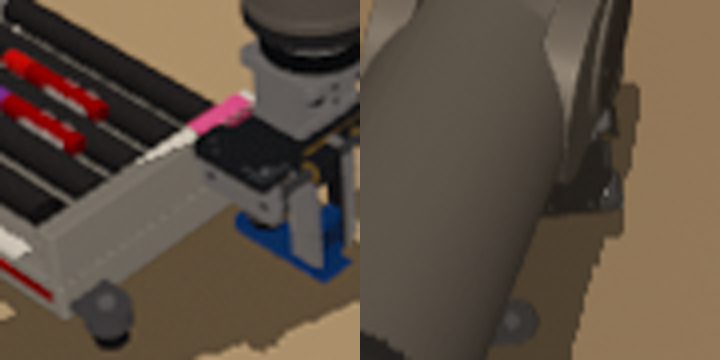

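The leaf's nose at (238,218) is past the black foot at (262,222), and drag stays under 1 N, so 4 mm is loose. Withdrawing it.

step_arm(rows=[[-0.012,0,0,0,0,0,0],[-0.024,0,0,0,0,0,0],[-0.036,0,0,0,0,0,0],[-0.05,0,0,0,0,0,0],[-0.065,0,0,0,0,0,0],[-0.075,0,0,0,0,0,0],[-0.09,0,-0.03,0,0,0,0],[-0.1,0,-0.065,0,0,0,0],[-0.1,0,-0.065,0,0,0,0]])

```text
t: 7.37
position: [613.1, 19.8, 85.6]
tool_rot: [[-0.066, 0.998, 0.006], [0.998, 0.066, -0.0], [-0.0, 0.006, -1.0]]
contact_force: [1.4, -0.7, -0.6]
gripper_width: 23.8
```

```bash
python3 g.py 494 -95 80 -174.7
```

```text
t 7.37 p [613.1  19.8  85.6] head 93.8 w 23.8 F [ 1.4  -0.71 -0.57]
[494.0, -95.0, 80.0, -174.7] [-0.1066 -0.1264  0.0049] [ 0.0044  0.0053 -1.5973]
```

step_arm(rows=[[-0.109,-0.125,0,0,0,-1.6,0],[-0.109,-0.125,0,0,0,-1.6,0],[-0.109,-0.125,0,0,0,-1.6,0],[-0.109,-0.125,0,0,0,-1.6,0],[-0.109,-0.125,0,0,0,-1.6,0],[-0.109,-0.125,0,0,0,-1.6,0],[-0.109,-0.125,0,0,0,-1.6,0],[-0.109,-0.125,0,0,0,-1.6,0],[-0.109,-0.125,0,0,0,-1.6,0],[-0.109,-0.125,0,0,0,-1.6,0],[-0.109,-0.125,0,0,0,-1.6,0],[-0.109,-0.125,0,0,0,-1.6,0]])

```text
t: 8.37
position: [493.3, -94.2, 80.4]
tool_rot: [[-1.0, -0.005, 0.0], [-0.005, 1.0, 0.0], [-0.0, 0.0, -1.0]]
contact_force: [-0.6, -0.5, 0.1]
gripper_width: 23.7
```

step_arm(rows=[[0,0,0.03,0,0,-0.1,0],[0,0,0.055,0,0,-0.1,0],[0,0,0.06,0,0,-0.1,0],[0,0,0.06,0,0,-0.1,0],[0,0,0.06,0,0,-0.1,0]])

```text
t: 8.78
position: [493.4, -94.1, 20.9]
tool_rot: [[-0.995, -0.098, -0.0], [-0.098, 0.995, -0.0], [0.0, -0.0, -1.0]]
contact_force: [-0.5, 0.1, -0.0]
gripper_width: 23.6
```

Lowering 5.5 mm to the counter, then releasing and rising.

step_arm(rows=[[0,0,0.003,0,0,0,0],[0,0,0.0055,0,0,0,0],[0,0,0.0055,0,0,0,0],[0,0,0.0055,0,0,0,0.06],[0,0,0.0055,0,0,0,0.06],[0,0,0.0055,0,0,0,0.06],[0,0,0.0055,0,0,0,0.06],[0,0,-0.03,0,0,0,0.06],[0,0,-0.06,0,0,0,0.06],[0,0,-0.08,0,0,0,0.06],[0,0,-0.08,0,0,0,0.06]])

```text
t: 9.7
position: [495.4, -93.7, 103.9]
tool_rot: [[-0.995, -0.099, 0.005], [-0.099, 0.995, 0.0], [-0.005, -0.0, -1.0]]
contact_force: [1.0, 0.4, 0.6]
gripper_width: 60.4
```

```bash
python3 g.py 642.8 -114 95 167.8 642.8 -114 17 167.8
```

```text
t 9.7 p [495.4 -93.7 103.9] head -174.3 w 60.4 F [0.96 0.38 0.56]
[642.8, -114.0, 95.0, 167.8] [-0.1446 -0.0348  0.0096] [0.0007 0.0052 0.3122]
[642.8, -114.0, 17.0, 167.8] [-0.1442 -0.0347  0.0876] [0.0007 0.0052 0.3122]
```

step_arm(rows=[[-0.146,-0.0348,0,0,0,0.312,0.06],[-0.146,-0.0348,0,0,0,0.312,0.06],[-0.146,-0.0348,0,0,0,0.312,0.06],[-0.146,-0.0348,0,0,0,0.312,0.06],[-0.146,-0.0348,0,0,0,0.312,0.06],[-0.146,-0.0348,0.03,0,0,0.312,0.06],[-0.146,-0.0348,0.06,0,0,0.312,0.06],[-0.146,-0.0348,0.08,0,0,0.312,0.06],[-0.146,-0.0348,0.084,0,0,0.312,0.06],[-0.146,-0.0348,0.084,0,0,0.312,0.06]])

```text
t: 10.53
position: [640.9, -113.5, 14.8]
tool_rot: [[-0.978, 0.211, -0.003], [0.211, 0.978, -0.0], [0.003, -0.001, -1.0]]
contact_force: [-0.5, -0.4, 0.7]
gripper_width: 60.2
```

```bash
python3 - <<'E'
from h import *
im=eyes.camera("side")
print(fitleaf(4,{"side":im},[494,-95,-3.05],40))
cv2.imwrite("pics/g6.png",cv2.resize(im[195:325,230:400,::-1],None,fx=3,fy=3,interpolation=2))
E
python3 g.py 642.8 -114 17 167.8
```

```text
(array([494.07051462, -91.35549926,  -3.03564917]), np.float64(0.11511307225592937))
t 10.58 p [ 641.8 -113.8   16.3] head 167.8 w 59.9 F [-0.32 -0.3   1.05]
[642.8, -114.0, 17.0, 167.8] [-0.001   0.     -0.0007] [-0.0004 -0.0008  0.0004]
```

View pics/g6.png

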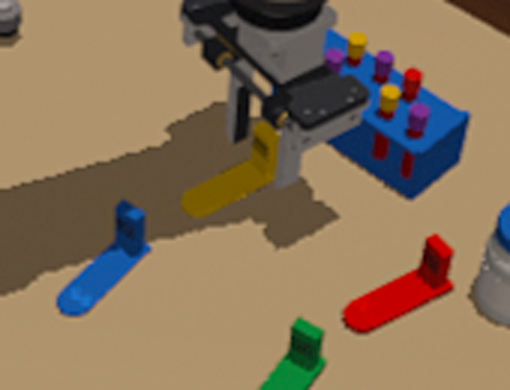

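Blue is lying flat where it came from, at (105,265), and the fingers straddle the yellow grip at (265,150). Gripping it.

step_arm(rows=[[-0.001,0,0,0,0,0,0.0],[-0.001,0,0,0,0,0,0.0],[-0.001,0,0,0,0,0,0.0],[-0.001,0,0,0,0,0,0.0],[-0.001,0,0,0,0,0,0.0],[-0.001,0,0,0,0,0,0.0],[-0.001,0,0,0,0,0,0.0],[-0.001,0,-0.03,0,0,0,0],[-0.001,0,-0.06,0,0,0,0],[-0.001,0,-0.065,0,0,0,0],[-0.001,0,-0.065,0,0,0,0]], force=20)

```text
t: 11.5
position: [644.4, -114.0, 83.4]
tool_rot: [[-0.978, 0.211, 0.003], [0.211, 0.978, -0.0], [-0.003, 0.001, -1.0]]
contact_force: [-0.2, 0.0, -0.4]
gripper_width: 23.7
```

```bash
python3 g.py 607.5 69 80 93.9 607.5 69 20 93.9
```

```text
t 11.5 p [ 644.4 -114.    83.4] head 167.8 w 23.7 F [-0.2   0.01 -0.39]
[607.5, 69.0, 80.0, 93.9] [0.0746 0.1711 0.0033] [0.0028 0.0025 1.2904]
[607.5, 69.0, 20.0, 93.9] [0.0748 0.171  0.0633] [0.0028 0.0025 1.2904]
```

step_arm(rows=[[0.074,0.171,0,0,0,1.29,0],[0.074,0.171,0,0,0,1.29,0],[0.074,0.171,0,0,0,1.29,0],[0.074,0.171,0,0,0,1.29,0],[0.074,0.171,0,0,0,1.29,0],[0.074,0.171,0,0,0,1.29,0],[0.074,0.171,0,0,0,1.29,0],[0.074,0.171,0,0,0,1.29,0],[0.074,0.171,0,0,0,1.29,0],[0.074,0.171,0,0,0,1.29,0],[0.074,0.171,0,0,0,1.29,0],[0.074,0.171,0,0,0,1.29,0]])

```text
t: 12.5
position: [606.1, 69.0, 79.9]
tool_rot: [[-0.067, 0.998, -0.002], [0.998, 0.067, -0.001], [-0.001, -0.002, -1.0]]
contact_force: [0.1, 0.1, 0.1]
gripper_width: 23.6
```

```bash
python3 g.py 606.5 69 19 93.9
```

```text
t 12.5 p [606.1  69.   79.9] head 93.8 w 23.6 F [0.11 0.13 0.14]
[606.5, 69.0, 19.0, 93.9] [0.     0.0005 0.0609] [-0.0017  0.0012 -0.0015]
```

step_arm(rows=[[0,0,0.03,0,0,0,0],[0,0,0.055,0,0,0,0],[0,0,0.061,0,0,0,0],[0,0,0.062,0,0,0,0],[0,0,0.062,0,0,0,0],[0,0,0.062,0,0,0,0]])

```text
t: 13.0
position: [607.3, 68.8, 20.0]
tool_rot: [[-0.069, 0.998, 0.001], [0.998, 0.069, 0.0], [-0.0, 0.001, -1.0]]
contact_force: [0.3, -0.2, -1.0]
gripper_width: 23.9
```

step_arm(rows=[[0,0,0.001,0,0,0,0],[0,0,0.001,0,0,0,0],[0,0,0.001,0,0,0,0]])

```text
t: 13.25
position: [607.1, 69.1, 18.8]
tool_rot: [[-0.069, 0.998, 0.001], [0.998, 0.069, 0.0], [0.0, 0.001, -1.0]]
contact_force: [0.3, -0.4, -0.5]
gripper_width: 24.0
```

step_arm(rows=[[0,0,0.001,0,0,0,0],[0,0,0.001,0,0,0,0],[0,0,0.001,0,0,0,0]])

```text
t: 13.5
position: [606.8, 69.1, 17.3]
tool_rot: [[-0.069, 0.998, -0.0], [0.998, 0.069, 0.0], [0.0, -0.0, -1.0]]
contact_force: [-0.2, -0.1, 0.1]
gripper_width: 23.7
```

step_arm(rows=[[0,0,0.0007,0,0,0,0],[0,0,0.0007,0,0,0,0],[0,0,0.0007,0,0,0,0]])

```text
t: 13.75
position: [606.7, 69.0, 16.5]
tool_rot: [[-0.068, 0.998, -0.0], [0.998, 0.068, -0.0], [-0.0, -0.0, -1.0]]
contact_force: [0.6, 1.0, -1.1]
gripper_width: 24.2
```

step_arm(rows=[[0,0,0.0007,0,0,0,0],[0,0,0.0007,0,0,0,0],[0,0,0.0007,0,0,0,0]])

```text
t: 14.0
position: [606.9, 69.0, 16.3]
tool_rot: [[-0.068, 0.998, 0.0], [0.998, 0.068, 0.0], [0.0, 0.0, -1.0]]
contact_force: [-2.7, 1.2, 9.0]
gripper_width: 24.0
```

step_arm(rows=[[0,0,-0.0006,0,0,0,0],[0.005,0,-0.0006,0,0,0,0],[0.01,0,-0.0006,0,0,0,0],[0.015,0,-0.0006,0,0,0,0],[0.02,0,-0.0006,0,0,0,0]])

```text
t: 14.42
position: [605.3, 89.8, 16.3]
tool_rot: [[-0.069, 0.998, -0.0], [0.998, 0.069, -0.0], [-0.0, -0.0, -1.0]]
contact_force: [0.2, 0.4, -1.1]
gripper_width: 23.9
```

step_arm(rows=[[0.003,0,0,0,0,0,0],[0.006,0,0,0,0,0,0],[0.009,0,0,0,0,0,0]])

```text
t: 14.67
position: [605.1, 95.5, 16.7]
tool_rot: [[-0.067, 0.998, 0.001], [0.998, 0.067, -0.003], [-0.003, 0.001, -1.0]]
contact_force: [0.3, -13.2, 3.4]
gripper_width: 23.9
```

step_arm(rows=[[0.002,0,0,0,0,0,0],[0.004,0,0,0,0,0,0]])

```text
t: 14.83
position: [604.9, 99.2, 16.7]
tool_rot: [[-0.067, 0.998, 0.001], [0.998, 0.067, -0.003], [-0.003, 0.001, -1.0]]
contact_force: [0.6, -14.0, 2.4]
gripper_width: 23.7
```

The leaf slides in under a steady 14 N or so, which is in the binding range (7–15 N). Continuing in small steps until it is well under.

step_arm(rows=[[0.002,0,0,0,0,0,0],[0.004,0,0,0,0,0,0],[0.006,0,0,0,0,0,0]], force=25)

```text
t: 15.08
position: [604.4, 105.7, 16.6]
tool_rot: [[-0.067, 0.998, 0.001], [0.998, 0.067, -0.003], [-0.003, 0.001, -1.0]]
contact_force: [1.1, -10.3, 1.9]
gripper_width: 24.0
```

step_arm(rows=[[0.002,0,0,0,0,0,0],[0.004,0,0,0,0,0,0],[0.006,0,0,0,0,0,0]])

```text
t: 15.33
position: [603.9, 111.8, 16.6]
tool_rot: [[-0.067, 0.998, 0.001], [0.998, 0.067, -0.003], [-0.003, 0.0, -1.0]]
contact_force: [0.4, -10.7, 1.4]
gripper_width: 23.7
```

step_arm(rows=[[0.002,0,0,0,0,0,0],[0.004,0,0,0,0,0,0],[0.006,0,0,0,0,0,0],[0.008,0,0,0,0,0,0]])

```text
t: 15.67
position: [603.4, 119.8, 16.6]
tool_rot: [[-0.067, 0.998, 0.001], [0.998, 0.067, -0.002], [-0.003, 0.0, -1.0]]
contact_force: [0.2, -10.2, 1.4]
gripper_width: 23.8
```

```bash
python3 - <<'E'
from h import *
im=eyes.camera("side")
cv2.imwrite("pics/j6.png",cv2.resize(im[150:240,165:265,::-1],None,fx=6,fy=6,interpolation=2))
E
python3 g.py
```

```text
t 15.72 p [603.3 120.4  16.5] head 93.9 w 23.8 F [  0.87 -10.06   0.83]
```

View pics/j6.png

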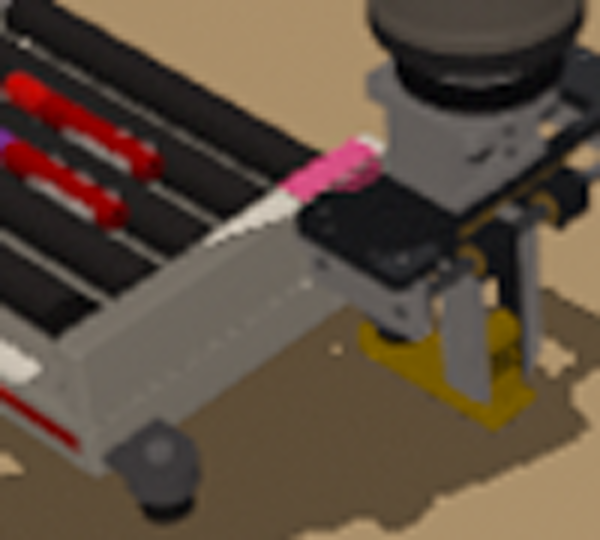

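Yellow is under the black foot (392,332), with its nose at (365,345) past it. Releasing and rising clear.

step_arm(rows=[[0,0,0,0,0,0,0.05],[0,0,0,0,0,0,0.05],[0,0,0,0,0,0,0.05],[0,0,0,0,0,0,0.05],[0,0,0,0,0,0,0.05],[0,0,-0.03,0,0,0,0.05],[-0.01,0,-0.06,0,0,0,0.05],[-0.03,0,-0.1,0,0,0,0.05],[-0.06,0,-0.13,0,0,0,0.05],[-0.1,0,-0.16,0,0,0,0.05],[-0.14,0,-0.18,0,0,0,0.05],[-0.18,0,-0.18,0,0,0,0.05]])

```text
t: 16.72
position: [616.0, -46.5, 198.2]
tool_rot: [[-0.07, 0.998, 0.004], [0.998, 0.07, 0.001], [0.001, 0.004, -1.0]]
contact_force: [0.4, 0.4, -0.6]
gripper_width: 49.9
```

step_arm(rows=[[-0.04,-0.04,0,0,0,0,0.05],[-0.08,-0.08,0,0,0,0,0.05],[-0.12,-0.1,0,0,0,0,0.05],[-0.16,-0.1,0,0,0,0,0.05],[-0.2,-0.1,0,0,0,0,0.05],[-0.24,-0.1,0,0,0,0,0.05],[-0.24,-0.1,0,0,0,0,0.05],[-0.24,-0.1,0,0,0,0,0.05]])

```text
t: 17.38
position: [529.9, -298.0, 195.4]
tool_rot: [[-0.062, 0.998, 0.0], [0.998, 0.062, -0.002], [-0.002, 0.0, -1.0]]
contact_force: [0.4, -0.7, 0.3]
gripper_width: 50.3
```

```bash
python3 - <<'E'
from h import *
im={n:eyes.camera(n) for n in M}
for t,q0 in {4:[494,-95,-3.04],6:[603,120,1.639],8:[644,-297,2.88],10:[504,-274,-2.98]}.items():
    for s in (im,{"side":im["side"]}):
        q,f=fitleaf(t,s,q0,40);print(t,list(s),q.round(3),round(f,3))
cv2.imwrite("pics/end.png",np.hstack([cv2.resize(im["side"][120:340,90:390,::-1],(400,293)),cv2.resize(im["top"][140:340,90:390,::-1],(400,293))]))
E
python3 g.py
```

```text
4 ['side', 'top'] [493.71  -93.411  -3.059] 0.297
4 ['side'] [493.099 -91.203  -3.054] 0.126
6 ['side', 'top'] [603.546 120.603   1.647] 0.679
6 ['side'] [604.319 122.892   1.647] 0.217
8 ['side', 'top'] [ 644.438 -297.295    2.869] 0.318
8 ['side'] [ 644.561 -295.692    2.88 ] 0.122
10 ['side', 'top'] [ 504.508 -274.431   -3.005] 0.536
10 ['side'] [ 504.657 -272.839   -2.972] 0.105
t 17.48 p [ 530.8 -293.3  194.7] head 93.8 w 50.1 F [-0.99  0.55  0.79]
```

View pics/end.png

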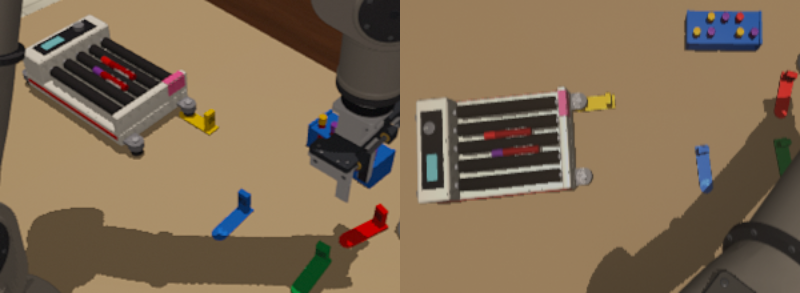

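The yellow leaf stands under the note-corner foot (side 185,110; top 590,102). Blue lies flat and clear, the tubes haven't moved, and the arm is free. Handing in.

```bash
python3 -c "
from rig import sign_off; print(sign_off())"
```

```text
the job is handed in; nothing more can be done
None
```

The 6 mm (yellow) leaf is the one that binds. I left it under the foot at the pink note and handed the job in at about 17.5 s of the 72 s allowed.

- **4 mm (blue):** it slid all the way under with no more than about 1 N of drag, so it was loose. I laid it back flat within a few millimetres of where it came from, well clear of the mixer.
- **6 mm (yellow):** it resisted with 13–14 N as the nose went under, then a steady 10 N or so, which is within the stated 7 to 15 N. I pushed it in small steps and let go of it there.
- **8 mm and 10 mm:** not needed and not touched.

**Last checks:** the foot's centre is about 60 mm ahead of the yellow leaf's grip point (45 to 77 allowed), and about 1 mm off its middle line. The tubes, rack and other leaves look unmoved, and the arm is clear of everything.

**Where checks disagreed:** the side-only fit puts the yellow leaf about 2 mm further in than the two-camera fit, which is still well inside tolerance. The two-camera fit for yellow was loose (mismatch 0.68), so I relied on the side view and the arm's own position. Touching the leaves down on the counter briefly pressed with 8 to 9 N, and I backed off before sliding. I did not measure whether the mixer's corner rose.

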